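Mount the scraper handle-first in the sharpening fixture and pin it

TASK

The stripping scraper needs a new edge: take it out of its wooden blade guard and mount it in the sharpening fixture the other way about, handle pushed fully home and blade sticking out of the mouth, then lock it with the round-knobbed pin, pushed all the way down through the fixture and the hole in the handle. Leave the T-bar pin in its block and do not disturb the tack tin, the thread spool, the oak block, the glue bottle or the webbing roll.

Things in the scene. Friction and masses are not known exactly. Their poses are not given: they have to be found in the camera images.
- scraper_handle (a point): Centre of the scraper's flat wooden handle (95 mm long, 30 wide in y, 16 thick in z, butt half-round), 48 mm from the shoulder where wood ends and steel begins, 47 mm from the butt. x runs from handle to cutting edge, z up. Starts 34.5 mm above the bench, sticking out of the guard with all the steel inside; 8 mm up when the tool lies on the bench.
- scraper_blade (a point): Centre of the scraper's steel blade, 92 mm from scraper_handle along x, same height. 44 mm wide (y) and 4 mm thick for 28 mm either side of this point, then a 6 mm thinner edge; the shoulder is 44 mm behind it. Tool 173 mm long, 0.14 kg, balancing 20 mm to the handle side of the shoulder: on the bench it lies flat on its handle with the blade 6 mm clear.
- scraper_hole (a point): Centre of the hanging hole in the handle: a vertical (z) through hole of 14 mm diameter, 80 mm behind the shoulder, 32 mm behind scraper_handle, 15 mm from the butt.
- guard: Beech blade guard, fixed: 96 mm long (x), 80 wide (114 over low feet), 60 high. Origin on the bench under the middle of its mouth; the slot opens to its own -x, runs in +x: 52 mm wide, 12 high, 86 deep, mid-height 34.5 mm. A sill 26 mm wide, 26.5 high stands 29 mm out of the mouth under the handle. Draw the scraper straight out along -x by 85 mm or more before lifting.
- fixture: Grey and steel sharpening fixture, fixed: 104 mm long (x), 70 wide (112 over low feet), 57 high. Origin on the bench under the middle of its mouth; the slot opens to its own -x, runs in +x: 33 mm wide, 26 to 45 mm above the bench, stop 90.5 mm in. Flared guides stand 11 mm out of the mouth and widen it to 47 mm. Home, the butt touches the stop and 5 mm of wood shows.
- fixture_seat (a point): Where scraper_hole must be when the handle is home: inside the fixture, 75.5 mm in from the mouth along +x, 34 mm above the bench.
- fixture_pin_hole (a point): Centre of the mouth of the pin hole on the fixture's top, 75 mm in from the mouth, 57 mm above the bench, z up. 12 mm diameter with a 1.5 mm chamfer through the 12 mm top plate; below the slot it goes on 13 mm wide down to 6 mm above the bench.
- pin_block: Dark wooden block fixed to the bench, 52 mm (x) by 124 mm (y) by 52 mm high, origin under its centre. Two vertical holes, 16 mm diameter, 50 mm deep, 33 mm either side of its centre along y; the two pins stand in them, which in which varies.
- knob_pin_head (a point): Middle of the black ribbed knob (25 mm across, 26 high) of the round-knobbed pin, z up along the pin, 0.06 kg. The underside of its 21 mm collar is 20 mm below this point; the steel shank below that is 10 mm thick and 46 long, the last 9 mm tapering to 4.5. It starts upright, collar on the pin block; pushed home, the collar sits on the fixture's top.
- knob_pin_tip (a point): Lower end of that pin's shank, 66 mm below knob_pin_head along the pin.
- tbar_pin_head (a point): Middle of the cross-bar of the other pin (T-bar 54 mm long, 13 mm thick, shank 13.6 mm, too thick for this fixture); 24 mm above the top of the block. Leave it alone.
- tack_tin: Round tin of tacks, 71 mm across, 29 mm high, loose; origin at its underside. Leave it alone.
- grey_spool: Grey thread spool standing upright, 40 mm across, 62 mm high, loose; origin at its underside. Leave it alone.
- oak_block: Plain oak block lying flat, 45 mm (x) by 110 mm (y) by 40 mm high, loose; origin at its underside. Leave it alone.
- glue_bottle: White glue bottle standing upright, 64 mm across, 172 mm high, loose; origin at its underside. Leave it alone.
- webbing_roll: Roll of webbing lying flat, 95 mm across, 50 mm high, loose; origin at its underside. Leave it alone.

How it is judged:
By the outcome, as a careful person would: the job done as asked, in the order asked, and still so for the second after the job is handed in, with the robot touching nothing.
It also fails if it takes over 72 s, if anything falls off the work surface, if the arm or the gripper's body presses on something with over 40 N, if the wrist force passes 120 N, or if a joint passes its speed limit or range.

ROBOT

A 6-joint arm with a two-finger parallel gripper is mounted at the origin on a cart in front of the work surface, level with it; the furniture and walls round the work are solid. World frame = base frame: x ahead of the robot, y to its left, z up, the work surface at z = 0. Lengths are in mm, angles in degrees, forces in N, time in s.
With the tool pointing down it reaches from about 350 to 850 mm from the base axis. Payload 8.1 kg.
Tool frame: the origin (TCP) lies at the very end of the fingers, on their centre line; the grasp point (between the pads) lies 19 mm behind it; z points along the fingers, y is the line along which they close (so a half turn about z gives the same grasp; the last joint's range is limited). The gripper opens to 85 mm and grips with 20 to 120 N. Pads are 22 mm wide; open, the fingers measure 114 mm over their backs; the gripper's body (76 mm by 85 mm) begins 54 mm behind the grasp point. The pads swing forward as they close: fully open they stand 13 mm farther back than shut.
Start: joints at [64.034, 7.471, 85.268, -0, 87.261, -4.893], TCP at [215.717, 559.885, 207.392] pointing down, gripper open.
Joint ranges: [-169.43, 169.43], [-51.17, 129.36], [1.28, 143.12], [-76.62, 256.62], [0, 156.53], [-152.29, 152.29]. Speed limits (degrees/s): [136.94, 136.94, 159.86, 180, 180, 180].

INTERFACE

Orientations are given as [roll, pitch, yaw] about the fixed x, y, z axes, in that order (R = Rz(yaw) Ry(pitch) Rx(roll)).
In Python, from bench import sense, eyes, job, models gives the robot as it stands. The module is installed in compiled form; this text tells all that it offers.
- The arm moves only by the tool apply_moves, never from a script. Its argument "rows" is a list of rows, each a list of 6 numbers: the shift along the tool's x, y, z in mm, then the turn, a rotation vector about the tool's x, y, z in rad. In form: [[dx, dy, dz, rx, ry, rz], ...]. A call has exactly 5 rows; each row shifts and turns the commanded pose from where the row before left it, along the tool's axes as they then stand; what a row does not reach is not made up. A row lasts 1/8 s, in which the tool goes at most 62.5 mm and 10.7 degrees, less where a joint would pass 70% of its speed; a pose out of reach is approached as far as the arm can. A call is refused whole if a number of a shift passes 62.5 or a number of a turn 0.188, either way. A call with a gripper value outside its range is refused whole. "fingers" is the finger opening in mm, from 0 to 85.4, set as the call begins (left out, the last holds). The fingers move at their own pace and stop on an object; "grip_force" is the grip in N (left out, the last holds). Time passes only in rows, so rows that do not move let the fingers close, or fill a call up. It gives the time, the measured TCP pose, the force, the opening and the grip force at its end, in the units of the state.
- sense(): the state, without advancing time (a new reading comes with each control period).
- eyes.snapshot(name): name is "scene" or "side" or "wrist"; returns (picture, depth): 480x640x3 uint8, red, green, blue; 480x640 float32, mm along the optical axis (not along the pixel's ray), 0 where there is no reading.
- eyes.get_calibration(name): a dict with "intrinsics" (3x3 intrinsics, pixels), "R" (3x3) and "t" (3): a world point X has camera coordinates R X + t; the wrist camera has in their place "mount" (4x4, takes a point from camera to tool coordinates, whose origin is the TCP and whose axes are the flange's). Camera axes: x right, y down, z forward; pixel columns grow to the right and rows downward; lengths in mm; the calibration is good to about 2 mm. A picture is of the moment at which its call begins: read the wrist's pose just before it. get_calibration takes no time and is no camera call.
- job.hand_in(): hands the job in; it is judged then, once.
Trained networks look in the newest picture that a camera, given by its name, has taken for a name from the list of things; names that differ only in an ending like _2 or _b are one class to them, and where a whole thing is asked for, a point or a joint stands for the part that bears it (a point fixed in the world has none). Each returns a list of dicts, best first, with "confidence" (0 to 1); they miss things now and then, are a little off and sometimes report something else, mostly with a low value. They report only what shows in the picture. A call takes as long as a camera call.
- models.boxes_of(name, camera): "xyz" ([x, y, z] in mm, in world coordinates, good to about 4 mm: the middle of the surface that is visible of it).
- models.cut_out(name, camera): "pixels" (480x640 bool, what is visible of it).
- models.place_of(name, camera): "xyz" ([x, y, z] in mm, in world coordinates, good to about 4 mm: a listed point, or the origin of a listed thing).
The state is a dict: "time": time; "joint_pos": joint angles; "qd": joint speeds; "joint_efforts": joint torques, N m; "tool_pos": TCP position; "tcp_rot": TCP orientation; "ft_force": force on the tool from outside, world axes, zero at the start; "wrist_torque": the same for the moment, N m; "finger_gap": finger opening in mm; "grip_force": force on a finger pad.
Only numpy, scipy, OpenCV 4.12 (cv2) and the standard library are available. Lean on these libraries where they do the work, as an engineer would, in place of code of your own. Each camera call takes 0.05 s, during which the arm holds its last target. There are 200 camera calls.

## Working session

There is one attempt and no reset: what is moved stays moved. The work goes in short steps, Python scripts to look and compute and a tool call to move; the robot and the scene stay as the last step left them, time stands still between calls to the robot, and variables do not carry over. Pictures are saved under pics/ and viewed, at most 10 in all, crops included, and the job is handed in when it is done.

Besides the shell and the picture viewer there is one more tool, called after "Request:" as name(argument=value, ...) on one line, values as JSON. apply_moves: Moves the arm, as the interface text tells. Its arguments: {"type":"object","properties":{"rows":{"type":"array"},"fingers":{"type":"number"},"grip_force":{"type":"number"}},"required":["rows"]}

```bash
mkdir -p pics; cat > h.py <<'E'
import numpy as np,cv2
from bench import sense,eyes,job,models
from scipy.spatial.transform import Rotation as Ro
def snap(c,fn=None):
    s=sense();p,d=eyes.snapshot(c)
    if fn: cv2.imwrite('pics/'+fn,p[:,:,::-1])
    return s,p,d
def campose(c,s=None):
    k=eyes.get_calibration(c);K=np.array(k['intrinsics'])
    if c=='wrist':
        M=np.array(k['mount']);T=np.eye(4);T[:3,:3]=Ro.from_euler('xyz',s['tcp_rot'],degrees=True).as_matrix();T[:3,3]=s['tool_pos']
        return K,T@M
    R=np.array(k['R']);t=np.array(k['t']).ravel();T=np.eye(4);T[:3,:3]=R.T;T[:3,3]=-R.T@t
    return K,T
def cloud(c,d,s=None):
    K,T=campose(c,s);v,u=np.mgrid[:480,:640]
    P=np.stack([(u-K[0,2])/K[0,0]*d,(v-K[1,2])/K[1,1]*d,d],-1)
    return P@T[:3,:3].T+T[:3,3]
E
python3 - <<'E'
from h import *
print(sense())
for c in ['scene','side']:
    s,p,d=snap(c,c+'0.png')
    for n in ['scraper_handle','scraper_hole','guard','fixture','fixture_seat','fixture_pin_hole','pin_block','knob_pin_head','tbar_pin_head','tack_tin','grey_spool','oak_block','glue_bottle','webbing_roll']:
        r=models.place_of(n,c); print(c,n,[(np.round(q['xyz']).tolist(),round(q['confidence'],2)) for q in r[:2]])
E
```

```text
{'time': 0.0, 'joint_pos': array([ 6.40335222e+01,  7.51499935e+00,  8.53291853e+01, -3.23160021e-04,
        8.72614262e+01, -4.89396763e+00]), 'qd': array([-0.01193558, -0.07976498, -0.00946233, -0.02823214,  0.01678939,
       -0.01901848]), 'joint_efforts': array([ 7.88219004e-04, -5.69412410e+01, -5.00556958e+01, -3.47015430e-05,
        1.50467036e-02,  6.47454067e-05]), 'tool_pos': array([215.45974319, 559.34600904, 206.34650504]), 'tcp_rot': array([-1.79894747e+02, -8.68828535e-03,  1.58927498e+02]), 'ft_force': array([0.62439215, 0.14918847, 0.77603549]), 'wrist_torque': array([-0.01140694, -0.00227526, -0.019835  ]), 'grip_force': 0.0, 'finger_gap': 85.38684818234042}
scene scraper_handle [([542.0, -225.0, 37.0], 0.57)]
scene scraper_hole [([512.0, -229.0, 33.0], 0.75), ([786.0, 108.0, 1.0], 0.36)]
scene guard [([591.0, -221.0, -4.0], 0.96)]
scene fixture [([563.0, 210.0, -0.0], 0.66), ([629.0, -48.0, 69.0], 0.3)]
scene fixture_seat [([642.0, 204.0, 37.0], 0.58)]
scene fixture_pin_hole [([646.0, 204.0, 54.0], 0.65), ([593.0, -219.0, -5.0], 0.38)]
scene pin_block [([628.0, -
[... 620 characters left out ...]
590.0, -217.0, -0.0], 0.64)]
side fixture [([566.0, 212.0, -2.0], 0.69), ([644.0, 206.0, 31.0], 0.42)]
side fixture_seat [([644.0, 206.0, 32.0], 0.85)]
side fixture_pin_hole [([646.0, 206.0, 54.0], 0.78), ([573.0, 413.0, -2.0], 0.5)]
side pin_block [([628.0, -17.0, 0.0], 0.95)]
side knob_pin_head [([622.0, 15.0, 77.0], 0.4)]
side tbar_pin_head [([623.0, 15.0, 76.0], 0.69)]
side tack_tin [([456.0, -4.0, 2.0], 0.85), ([572.0, 412.0, -4.0], 0.27)]
side grey_spool [([482.0, -412.0, -4.0], 0.72), ([787.0, 109.0, -3.0], 0.51)]
side oak_block [([646.0, 203.0, 30.0], 0.74)]
side glue_bottle [([574.0, 413.0, -1.0], 0.58), ([644.0, 206.0, 55.0], 0.39)]
side webbing_roll [([483.0, -412.0, -2.0], 0.82)]
```

View pics/scene0.png

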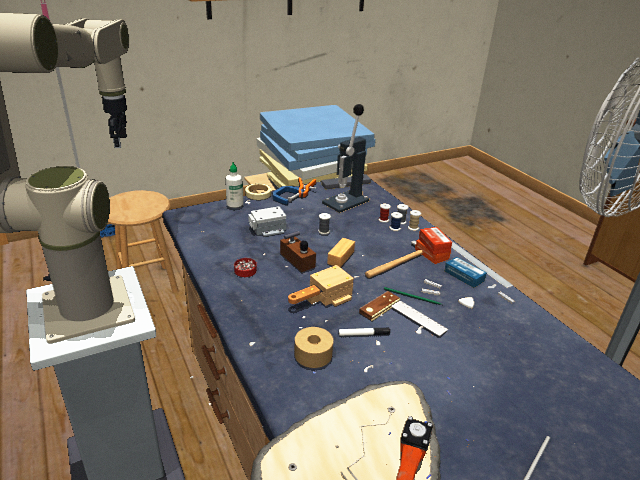

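View pics/side0.png

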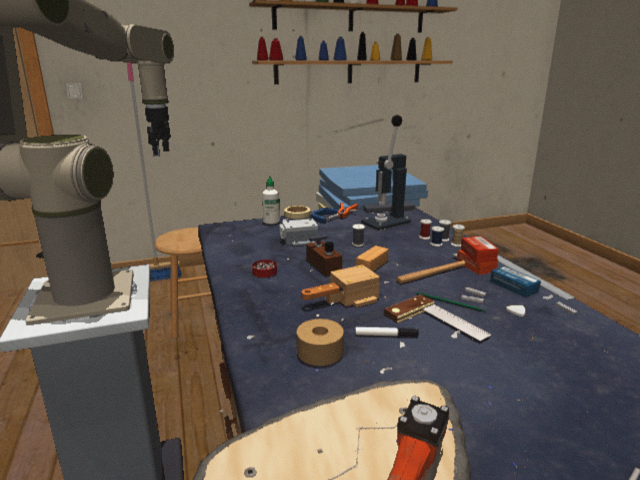

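The pictures show the guard with the orange handle at scene (303,296), facing the robot. The fixture is at (267,220) and the pin block at (298,250), with the knob nearest the guard. Next I'll write a move planner and look at the fixture with the wrist camera.

```bash
cat >> h.py <<'E'
import sys,json
def plan(cur,tgt,n):
    """cur/tgt: x,y,z,yaw (tool down); yaw interpolated linearly as given"""
    cur=np.array(cur,float);tgt=np.array(tgt,float);c=cur.copy();rows=[]
    for i in range(n):
        w=cur+(tgt-cur)*(i+1)/n
        d=w-c;y=np.radians(c[3])
        r=[round(d[0]*np.cos(y)+d[1]*np.sin(y),1),round(d[0]*np.sin(y)-d[1]*np.cos(y),1),round(-d[2],1),0,0,round(-np.radians(d[3]),4)]
        rows.append(r)
        # exact integration of the rounded row
        c=c+[r[0]*np.cos(y)+r[1]*np.sin(y),r[0]*np.sin(y)-r[1]*np.cos(y),-r[2],-np.degrees(r[5])]
    for i in range(0,n,5): print(json.dumps(rows[i:i+5]))
    print('end',np.round(c,2).tolist())
    return c
E
python3 - <<'E'
from h import *
k=eyes.get_calibration('wrist');print(np.round(k['intrinsics'],1).tolist(),np.round(k['mount'],3).tolist())
a=[215.7,559.9,207.4,158.93]
plan(a,[520,205,300,70],10)
E
```

```text
[[384.6, 0.0, 314.7], [0.0, 384.6, 238.1], [0.0, 0.0, 1.0]] [[-0.001, -0.949, -0.315, 79.186], [1.0, -0.001, -0.0, 0.179], [-0.0, -0.315, 0.949, -166.441], [0.0, 0.0, 0.0, 1.0]]
[[-41.2, -22.2, -9.3, 0, 0, 0.1552], [-44.0, -15.5, -9.2, 0, 0, 0.1552], [-46.0, -8.6, -9.3, 0, 0, 0.1552], [-46.7, -1.3, -9.2, 0, 0, 0.1552], [-46.4, 5.9, -9.3, 0, 0, 0.1553]]
[[-44.9, 13.0, -9.3, 0, 0, 0.1552], [-42.4, 19.8, -9.2, 0, 0, 0.1552], [-38.8, 26.1, -9.3, 0, 0, 0.1552], [-34.3, 31.7, -9.2, 0, 0, 0.1552], [-28.9, 36.7, -9.3, 0, 0, 0.1552]]
end [519.96, 205.02, 300.0, 70.0]
```

Request:
apply_moves(rows=[[-41.2,-22.2,-9.3,0,0,0.1552],[-44.0,-15.5,-9.2,0,0,0.1552],[-46.0,-8.6,-9.3,0,0,0.1552],[-46.7,-1.3,-9.2,0,0,0.1552],[-46.4,5.9,-9.3,0,0,0.1553]])

```text
time: 2.12
tool_pos: [368.7, 381.3, 254.2]
tcp_rot: [180.0, -0.0, 114.2]
ft_force: [0.7, -0.2, -0.2]
finger_gap: 85.2
grip_force: 0.0
```

Request:
apply_moves(rows=[[-44.9,13.0,-9.3,0,0,0.1552],[-42.4,19.8,-9.2,0,0,0.1552],[-38.8,26.1,-9.3,0,0,0.1552],[-34.3,31.7,-9.2,0,0,0.1552],[-28.9,36.7,-9.3,0,0,0.1552]])

```text
time: 2.75
tool_pos: [520.8, 203.7, 300.5]
tcp_rot: [180.0, -0.0, 69.7]
ft_force: [0.6, 0.5, -0.6]
finger_gap: 85.4
grip_force: 0.0
```

```bash
python3 - <<'E'
from h import *
s,p,d=snap('wrist','w_fix.png');print(s['tool_pos'],s['tcp_rot'],s['joint_pos'],s['time'])
for n in ['fixture','fixture_seat','fixture_pin_hole','pin_block','knob_pin_head','tbar_pin_head']:
    print(n,[(np.round(q['xyz'],1).tolist(),round(q['confidence'],2)) for q in models.place_of(n,'wrist')[:2]])
np.savez('fix.npz',p=p,d=d,tp=s['tool_pos'],tr=s['tcp_rot'])
P=cloud('wrist',d,s)
m=(d>0)&(abs(P[...,2]-57)<4)&(abs(P[...,0]-615)<75)&(abs(P[...,1]-207)<60)
q=P[m];print(len(q),q.mean(0))
r=cv2.minAreaRect(q[:,:2].astype(np.float32));print('top rect',r)
a=[*s['tool_pos'],s['tcp_rot'][2]]
plan(a,[490,-190,270,4],10)
E
```

```text
[520.84430825 203.68801446 300.45722753] [ 1.79981593e+02 -1.79772403e-02  6.97018483e+01] [ 1.61038460e+01 -1.27025090e-02  8.34597542e+01  3.56920519e-03
  9.65274648e+01  3.64024071e+01] 2.75
fixture [([572.4, 209.3, 1.0], 0.65)]
fixture_seat [([643.5, 206.0, 38.0], 0.69)]
fixture_pin_hole []
pin_block [([625.8, -14.2, 1.9], 0.84), ([643.9, 208.8, 37.9], 0.23)]
knob_pin_head []
tbar_pin_head [([620.9, 18.1, 76.3], 0.73)]
6770 [619.53028517 207.7778078   57.00998076]
top rect ((613.8383178710938, 207.0977020263672), (70.3427505493164, 117.2327880859375), 85.99942016601562)
[[-38.0, 10.8, 3.0, 0, 0, 0.1147], [-36.5, 15.0, 3.1, 0, 0, 0.1146], [-34.6, 19.1, 3.0, 0, 0, 0.1147], [-32.1, 23.0, 3.1, 0, 0, 0.1147], [-29.3, 26.4, 3.0, 0, 0, 0.1147]]
[[-26.1, 29.7, 3.1, 0, 0, 0.1146], [-22.5, 32.4, 3.0, 0, 0, 0.1147], [-18.6, 34.8, 3.1, 0, 0, 0.1147], [-14.6, 36.8, 3.0, 0, 0, 0.1146], [-10.2, 38.1, 3.1, 0, 0, 0.1147]]
end [490.05, -190.0, 269.96, 4.0]
```

View pics/w_fix.png

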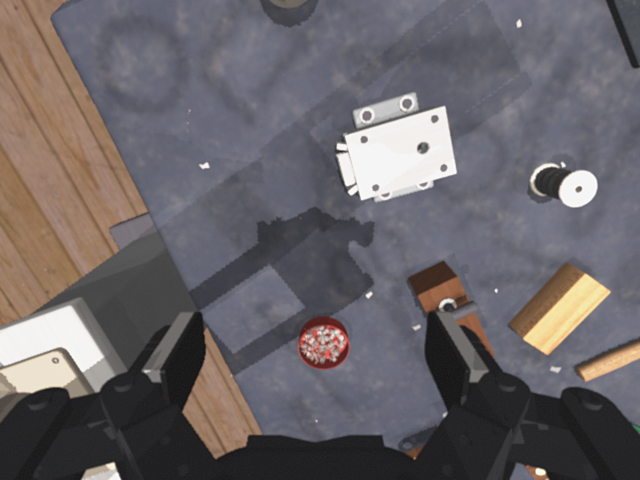

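The fixture's top is at px (345–455, 108–198), mouth at the left, with the pin hole at (423,148) and the yaw about -4°. On to the guard.

Request:
apply_moves(rows=[[-38.0,10.8,3.0,0,0,0.1147],[-36.5,15.0,3.1,0,0,0.1146],[-34.6,19.1,3.0,0,0,0.1147],[-32.1,23.0,3.1,0,0,0.1147],[-29.3,26.4,3.0,0,0,0.1147]])

```text
time: 3.72
tool_pos: [504.9, 8.2, 284.6]
tcp_rot: [-180.0, -0.0, 37.1]
ft_force: [0.9, -0.1, 0.1]
finger_gap: 85.4
grip_force: 0.0
```

Request:
apply_moves(rows=[[-26.1,29.7,3.1,0,0,0.1146],[-22.5,32.4,3.0,0,0,0.1147],[-18.6,34.8,3.1,0,0,0.1147],[-14.6,36.8,3.0,0,0,0.1146],[-10.2,38.1,3.1,0,0,0.1147]])

```text
time: 4.35
tool_pos: [491.1, -188.8, 269.3]
tcp_rot: [-180.0, -0.0, 4.2]
ft_force: [0.3, 0.2, -0.1]
finger_gap: 85.5
grip_force: 0.0
```

```bash
python3 - <<'E'
from h import *
s,p,d=snap('wrist','w_gd.png');print(s['tool_pos'],s['tcp_rot'],s['joint_pos'],s['time'])
for n in ['guard','scraper_handle','scraper_hole','knob_pin_head','pin_block','tbar_pin_head','tack_tin']:
    print(n,[(np.round(q['xyz'],1).tolist(),round(q['confidence'],2)) for q in models.place_of(n,'wrist')[:2]])
P=cloud('wrist',d,s)
def rect(name,x,y,z,tol=3.):
    m=(d>0)&(abs(P[...,2]-z)<tol)&(P[...,0]>x[0])&(P[...,0]<x[1])&(P[...,1]>y[0])&(P[...,1]<y[1])
    q=P[m];print(name,len(q),q.mean(0),cv2.minAreaRect(q[:,:2].astype(np.float32)) if len(q) else 0)
rect('guardtop',(570,720),(-280,-150),60)
rect('handle',(480,586),(-260,-190),42.5)
rect('block',(590,670),(-100,60),52)
rect('knob',(600,650),(-70,-30),85,4)
np.savez('gd.npz',p=p,d=d,tp=s['tool_pos'],tr=s['tcp_rot'])
# fixture pin hole px from saved
f=np.load('fix.npz');s2=dict(tool_pos=f['tp'],tcp_rot=f['tr'])
K,T=campose('wrist',s2)
g=f['p'].sum(2).astype(float);u0,v0=423,148
sub=g[v0-10:v0+11,u0-10:u0+11];mk=sub<330;vv,uu=np.nonzero(mk);u=u0-10+uu.mean();v=v0-10+vv.mean();print('hole px',u,v,mk.sum())
ray=T[:3,:3]@np.linalg.inv(K)@[u,v,1];print('hole',T[:3,3]+ray*(57-T[2,3])/ray[2])
E
```

```text
[ 491.13726579 -188.79275665  269.32004963] [-1.79992831e+02 -9.43618611e-03  4.23240133e+00] [-2.66189552e+01 -5.04950572e+00  9.15543116e+01  1.10136754e-02
  9.34907692e+01  5.91493139e+01] 4.35
guard [([594.5, -218.4, -0.9], 0.61)]
scraper_handle [([544.1, -221.8, 31.4], 0.9)]
scraper_hole [([510.4, -233.1, 36.3], 0.85)]
knob_pin_head [([630.9, -47.9, 72.4], 0.77)]
pin_block [([626.5, -16.8, -0.6], 0.72)]
tbar_pin_head [([621.3, 14.7, 80.6], 0.96)]
tack_tin [([451.5, -7.1, -2.9], 0.76)]
guardtop 7941 [ 631.6431726  -210.7830712    59.92603187] ((632.1995239257812, -211.5225830078125), (73.5457534790039, 80.0845718383789), 8.773748397827148)
handle 2386 [ 548.21926409 -223.71139063   42.37408915] ((544.5380859375, -224.54794311523438), (87.21538543701172, 30.035791397094727), 8.336384773254395)
block 6517 [626.5825186  -21.60637645  52.05741633] ((626.948486328125, -16.882217407226562), (52.46329879760742, 124.80370330810547), 8.639707565307617)
knob 715 [631.63333729 -50.76194455  84.46625582] ((631.6876220703125, -50.03415298461914), (24.118852615356445, 23.745773315429688), 40.293766021728516)
hole px 422.6949152542373 147.6271186440678 59
hole [642.72619343 207.43507997  57.        ]
```

View pics/w_gd.png

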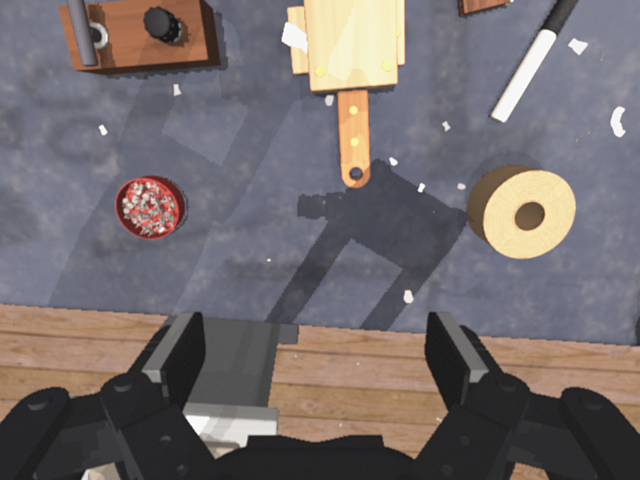

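The handle is at px (339–370, 92–186), yaw about 8.5°, with the guard mouth at row 92 and the knob at (160,25). Planning the grasp.

```bash
python3 - <<'E'
from h import *
s=sense();print(s['tool_pos'],s['tcp_rot'])
a=[*s['tool_pos'],s['tcp_rot'][2]]
c=plan(a,[577.5,-219.6,110,8.5],5)
plan(c,[577.5,-219.6,15.5,8.5],5)
E
```

```text
[ 491.54708811 -187.54140296  269.74822669] [-1.79999302e+02 -2.63752061e-02  4.45064810e+00]
[[16.6, 7.7, 31.9, 0, 0, -0.0141], [16.6, 8.0, 32.0, 0, 0, -0.0142], [16.4, 8.2, 31.9, 0, 0, -0.0141], [16.3, 8.4, 32.0, 0, 0, -0.0141], [16.2, 8.7, 31.9, 0, 0, -0.0142]]
end [577.54, -219.64, 110.05, 8.5]
[[-0.0, -0.0, 18.9, 0, 0, 0.0], [-0.0, -0.0, 18.9, 0, 0, 0.0], [-0.0, -0.0, 18.9, 0, 0, 0.0], [-0.0, -0.0, 18.9, 0, 0, 0.0], [-0.0, -0.0, 18.9, 0, 0, 0.0]]
end [577.54, -219.64, 15.55, 8.5]
```

Request:
apply_moves(rows=[[16.6,7.7,31.9,0,0,-0.0141],[16.6,8.0,32.0,0,0,-0.0142],[16.4,8.2,31.9,0,0,-0.0141],[16.3,8.4,32.0,0,0,-0.0141],[16.2,8.7,31.9,0,0,-0.0142]])

```text
time: 5.38
tool_pos: [578.1, -220.2, 109.0]
tcp_rot: [180.0, -0.0, 8.5]
ft_force: [0.4, -0.1, -0.8]
finger_gap: 85.4
grip_force: 0.0
```

```bash
python3 - <<'E'
from h import *
for i in range(3):
    s,p,d=snap('wrist','w_g2.png');print(s['tool_pos'],s['tcp_rot'])
P=cloud('wrist',d,s)
for n in ['scraper_handle','scraper_hole']:
    print(n,[(np.round(q['xyz'],1).tolist(),round(q['confidence'],2)) for q in models.place_of(n,'wrist')[:2]])
m=(d>0)&(abs(P[...,2]-42.5)<3)&(P[...,0]>480)&(P[...,0]<594)&(P[...,1]>-260)&(P[...,1]<-190)
q=P[m];print(len(q),q.mean(0),cv2.minAreaRect(q[:,:2].astype(np.float32)))
E
```

```text
[ 578.07808975 -220.20176953  109.00546984] [ 1.79990403e+02 -2.59410139e-02  8.50015643e+00]
[ 576.85590928 -219.61587824  103.47836638] [-179.82232653    0.23842856    8.52689414]
[ 575.59786717 -219.17080535  104.98610425] [-179.7670673     0.32802687    8.47099845]
scraper_handle [([545.0, -224.6, 32.7], 0.8)]
scraper_hole [([513.8, -229.1, 38.0], 0.88)]
5158 [ 552.27415033 -223.60412413   42.39957749] ((546.4722290039062, -224.4462890625), (91.47686767578125, 29.93227195739746), 8.441099166870117)
```

```bash
python3 - <<'E'
from h import *
s=sense();print(s['tool_pos'],s['tcp_rot'],s['ft_force'],s['time'])
a=[*s['tool_pos'],s['tcp_rot'][2]]
plan(a,[577.5,-219.8,16,8.5],5)
E
```

```text
[ 577.42253562 -220.60903414  110.93872677] [ 1.79979547e+02 -3.29327662e-02  8.40158798e+00] [-0.44211126 -0.07768416  0.22401364] 5.625
[[0.0, -0.2, 19.0, 0, 0, -0.0003], [0.1, -0.1, 19.0, 0, 0, -0.0004], [0.0, -0.2, 19.0, 0, 0, -0.0003], [0.1, -0.1, 19.0, 0, 0, -0.0004], [-0.0, -0.2, 18.9, 0, 0, -0.0003]]
end [577.5, -219.79, 16.04, 8.5]
```

Request:
apply_moves(rows=[[0,0.3,24,0,0,0],[0,0.3,24,0,0,0],[0,0.2,22,0,0,0],[0,0,18,0,0,0],[0,0,6.5,0,0,0]])

```text
time: 6.25
tool_pos: [577.1, -221.7, 15.3]
tcp_rot: [-180.0, 0.0, 8.4]
ft_force: [0.2, 0.9, -0.6]
finger_gap: 85.6
grip_force: 0.0
```

Request:
apply_moves(rows=[[0,0,0,0,0,0],[0,0,0,0,0,0],[0,0,0,0,0,0],[0,0,0,0,0,0],[0,0,0,0,0,0]], fingers=20, grip_force=60)

```text
time: 6.88
tool_pos: [578.0, -222.3, 16.7]
tcp_rot: [179.9, -0.1, 8.4]
ft_force: [-1.6, 1.0, 5.5]
finger_gap: 26.2
grip_force: 58.7
```

Request:
apply_moves(rows=[[-6,0,0,0,0,0],[-10,0,0,0,0,0],[-14,0,0,0,0,0],[-16,0,0,0,0,0],[-16,0,0,0,0,0]])

```text
time: 7.5
tool_pos: [512.8, -230.5, 13.8]
tcp_rot: [-179.9, 0.2, 8.3]
ft_force: [-0.3, 0.1, -0.2]
finger_gap: 26.2
grip_force: 59.1
```

Request:
apply_moves(rows=[[-14,0,0,0,0,0],[-12,0,0,0,0,0],[-10,0,0,0,0,0],[-4,0,0,0,0,0],[0,0,0,0,0,0]])

```text
time: 8.12
tool_pos: [476.3, -236.8, 15.4]
tcp_rot: [180.0, -0.0, 8.3]
ft_force: [-0.3, 0.0, -1.7]
finger_gap: 26.1
grip_force: 59.1
```

```bash
python3 - <<'E'
from h import *
s,p,d=snap('wrist','w_out.png');print(s['tool_pos'],s['tcp_rot'],s['ft_force'],s['finger_gap'])
for n in ['scraper_handle','scraper_hole','scraper_blade']:
    print(n,[(np.round(q['xyz'],1).tolist(),round(q['confidence'],2)) for q in models.place_of(n,'wrist')[:2]])
E
```

```text
[ 476.29907992 -236.84960801   15.42192965] [ 1.79994424e+02 -1.40141844e-02  8.33770166e+00] [-0.30989654  0.01108658 -1.6655402 ] 26.07530114892935
scraper_handle [([445.2, -239.7, 31.0], 0.75)]
scraper_hole [([411.9, -248.6, 33.3], 0.83)]
scraper_blade [([532.6, -230.1, 34.6], 0.71)]
```

View pics/w_out.png

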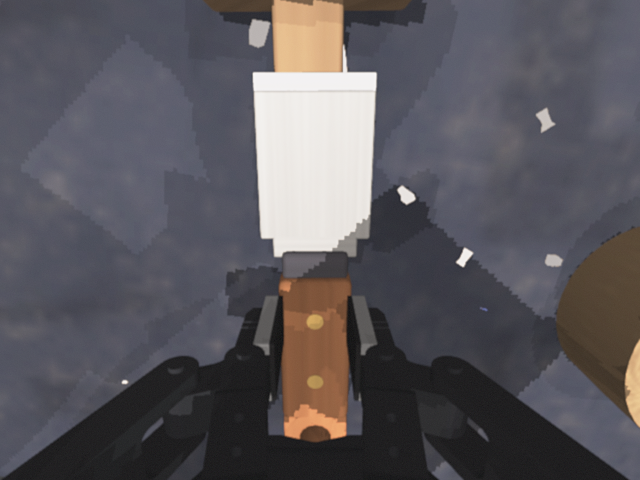

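The scraper is free. The blade is centred between the fingers (px columns 254–376), its edge at row 72 in front of the guard. I'll lift it and carry it with a turn, looking at the fixture on the way.

```bash
python3 - <<'E'
from h import *
s=sense()
c=plan([*s['tool_pos'],s['tcp_rot'][2]],[476.3,-236.8,140,8.4],5)
plan(c,[505,200,140,90],10)
E
```

```text
[[-0.1, -0.0, -24.9, 0, 0, -0.0001], [-0.1, -0.0, -24.9, 0, 0, -0.0001], [-0.1, -0.0, -25.0, 0, 0, -0.0002], [-0.0, -0.0, -24.9, 0, 0, -0.0001], [-0.1, -0.0, -24.9, 0, 0, -0.0001]]
end [476.33, -236.83, 140.02, 8.4]
[[9.2, -42.8, 0.0, 0, 0, -0.1424], [15.2, -41.0, 0.0, 0, 0, -0.1424], [20.9, -38.5, 0.0, 0, 0, -0.1425], [26.1, -35.2, 0.0, 0, 0, -0.1424], [30.9, -31.0, 0.0, 0, 0, -0.1424]]
[[34.9, -26.4, 0.0, 0, 0, -0.1424], [38.3, -21.1, 0.0, 0, 0, -0.1424], [41.0, -15.5, 0.0, 0, 0, -0.1424], [42.7, -9.6, 0.0, 0, 0, -0.1425], [43.7, -3.3, 0.0, 0, 0, -0.1424]]
end [505.02, 200.04, 140.02, 90.0]
```

Request:
apply_moves(rows=[[0,0,-12,0,0,0],[0,0,-30,0,0,0],[0,0,-40,0,0,0],[0,0,-30,0,0,0],[0,0,-13,0,0,0]])

```text
time: 8.95
tool_pos: [477.7, -237.5, 143.4]
tcp_rot: [179.8, -0.2, 8.4]
ft_force: [0.2, -0.4, -0.9]
finger_gap: 26.0
grip_force: 59.2
```

Request:
apply_moves(rows=[[9.2,-42.8,0.0,0,0,-0.1424],[15.2,-41.0,0.0,0,0,-0.1424],[20.9,-38.5,0.0,0,0,-0.1425],[26.1,-35.2,0.0,0,0,-0.1424],[30.9,-31.0,0.0,0,0,-0.1424]])

```text
time: 9.57
tool_pos: [490.4, -16.8, 139.7]
tcp_rot: [-180.0, 0.0, 49.4]
ft_force: [0.6, -0.7, -1.1]
finger_gap: 26.0
grip_force: 59.3
```

Request:
apply_moves(rows=[[34.9,-26.4,0.0,0,0,-0.1424],[38.3,-21.1,0.0,0,0,-0.1424],[41.0,-15.5,0.0,0,0,-0.1424],[42.7,-9.6,0.0,0,0,-0.1425],[43.7,-3.3,0.0,0,0,-0.1424]])

```text
time: 10.2
tool_pos: [504.8, 201.5, 139.6]
tcp_rot: [-179.9, 0.0, 90.2]
ft_force: [-0.1, -0.8, -1.4]
finger_gap: 26.1
grip_force: 59.3
```

```bash
python3 - <<'E'
from h import *
for i in range(6): snap('wrist')   # let it settle
s,p,d=snap('wrist','w_f2.png');print(s['tool_pos'],s['tcp_rot'],s['finger_gap'],s['time'])
P=cloud('wrist',d,s)
m=(d>0)&(abs(P[...,2]-57)<3)&(abs(P[...,0]-615)<75)&(abs(P[...,1]-207)<60)
m=cv2.morphologyEx(m.astype(np.uint8),cv2.MORPH_OPEN,np.ones((5,5)))>0
q=P[m];print(len(q),q.mean(0),cv2.minAreaRect(q[:,:2].astype(np.float32)))
v,u=np.nonzero(m);print(u.min(),u.max(),v.min(),v.max())
for n in ['fixture','fixture_pin_hole','fixture_seat']:
    print(n,[(np.round(q['xyz'],1).tolist(),round(q['confidence'],2)) for q in models.place_of(n,'wrist')[:2]])
np.savez('f2.npz',p=p,d=d,tp=s['tool_pos'],tr=s['tcp_rot'])
E
```

```text
[505.0306591  199.38824179 139.72272265] [-1.79940209e+02  3.92787933e-02  8.98855536e+01] 26.23471014043356 10.5
15290 [619.49096859 208.47516556  56.99381556] ((620.4434204101562, 206.630615234375), (70.42941284179688, 105.31698608398438), 85.89967346191406)
400 572 167 276
fixture [([569.8, 210.6, -0.7], 0.85), ([620.1, 16.1, 78.0], 0.5)]
fixture_pin_hole [([502.6, 129.5, 159.3], 0.63), ([638.0, 205.3, 53.6], 0.6)]
fixture_seat [([641.3, 210.8, 35.1], 0.85)]
```

View pics/w_f2.png

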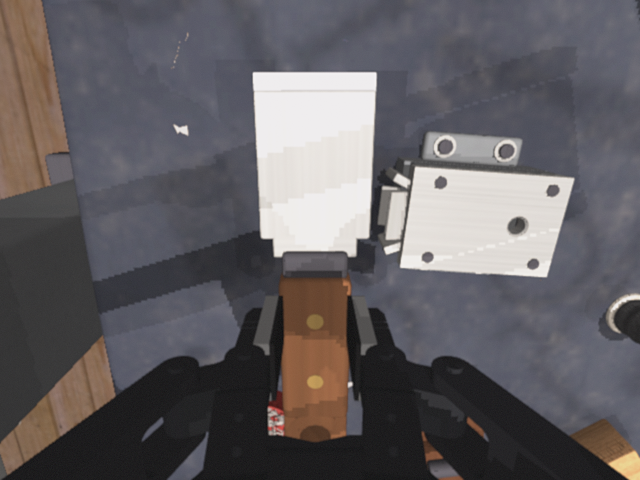

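```bash
python3 - <<'E'
from h import *
s=sense();print(s['tool_pos'])
c=plan([*s['tool_pos'],s['tcp_rot'][2]],[462.6,218.0,100,175.9],10)
E
```

```text
[505.48998891 199.14964308 140.25881397]
[[1.9, -4.3, 4.0, 0, 0, -0.1502], [2.5, -4.0, 4.1, 0, 0, -0.1502], [3.0, -3.5, 4.0, 0, 0, -0.1502], [3.6, -3.1, 4.0, 0, 0, -0.1501], [3.9, -2.4, 4.0, 0, 0, -0.1502]]
[[4.4, -1.9, 4.1, 0, 0, -0.1502], [4.5, -1.2, 4.0, 0, 0, -0.1502], [4.6, -0.5, 4.0, 0, 0, -0.1502], [4.7, 0.2, 4.0, 0, 0, -0.1502], [4.6, 0.9, 4.1, 0, 0, -0.1501]]
end [462.63, 218.0, 99.96, 175.9]
```

Request:
apply_moves(rows=[[1.9,-4.3,4.0,0,0,-0.1502],[2.5,-4.0,4.1,0,0,-0.1502],[3.0,-3.5,4.0,0,0,-0.1502],[3.6,-3.1,4.0,0,0,-0.1501],[3.9,-2.4,4.0,0,0,-0.1502]])

```text
time: 11.32
tool_pos: [484.0, 208.8, 120.2]
tcp_rot: [180.0, 0.0, 133.2]
ft_force: [-0.7, -0.1, -0.8]
finger_gap: 26.1
grip_force: 59.3
```

Request:
apply_moves(rows=[[4.4,-1.9,4.1,0,0,-0.1502],[4.5,-1.2,4.0,0,0,-0.1502],[4.6,-0.5,4.0,0,0,-0.1502],[4.7,0.2,4.0,0,0,-0.1502],[4.6,0.9,4.1,0,0,-0.1501]])

```text
time: 11.95
tool_pos: [462.6, 218.3, 100.0]
tcp_rot: [180.0, 0.0, 176.2]
ft_force: [-1.3, -0.4, -0.3]
finger_gap: 26.2
grip_force: 59.3
```

Request:
apply_moves(rows=[[0,0,12,0,0,0],[0,0,20,0,0,0],[0,0,20,0,0,0],[0,0,14,0,0,0],[0,0,6,0,0,0]])

```text
time: 12.58
tool_pos: [461.9, 218.4, 26.8]
tcp_rot: [-180.0, -0.1, 175.9]
ft_force: [0.2, -1.2, -0.1]
finger_gap: 26.1
grip_force: 59.3
```

```bash
python3 - <<'E'
from h import *
for i in range(5): snap('side')
L=[]
for i in range(5):
    s,p,d=snap('side'); L.append([*s['tool_pos'],s['tcp_rot'][2]])
print(np.round(L,1),np.median(L,0),s['tcp_rot'],s['time'])
for n in ['scraper_handle','scraper_blade','fixture','fixture_pin_hole']:
    print(n,[(np.round(q['xyz'],1).tolist(),round(q['confidence'],2)) for q in models.place_of(n,'side')[:2]])
plan(np.median(L,0),[462.6,218.0,16.3,175.9],5)
cv2.imwrite('pics/side_ins.png',cv2.resize(p[180:300,200:360,::-1],(800,600),interpolation=cv2.INTER_CUBIC))
E
```

```text
[[463.2 219.   28.8 176. ]
 [463.2 219.1  28.9 176. ]
 [463.2 219.1  28.8 176. ]
 [463.1 219.   28.7 176. ]
 [463.  219.   28.6 176. ]] [463.16485936 219.0479167   28.77019977 175.98420799] [1.79972800e+02 6.02465873e-02 1.75991280e+02] 13.025
scraper_handle [([496.9, 217.7, 44.8], 0.67)]
scraper_blade [([401.7, 221.9, 46.4], 0.55)]
fixture [([570.8, 213.1, -2.4], 0.64)]
fixture_pin_hole [([641.5, 208.3, 55.1], 0.69)]
[[0.1, -0.2, 2.5, 0, 0, 0.0003], [0.1, -0.2, 2.5, 0, 0, 0.0003], [0.1, -0.3, 2.5, 0, 0, 0.0003], [0.1, -0.2, 2.5, 0, 0, 0.0003], [0.1, -0.2, 2.5, 0, 0, 0.0003]]
end [462.59, 217.99, 16.27, 175.9]
```

View pics/side_ins.png

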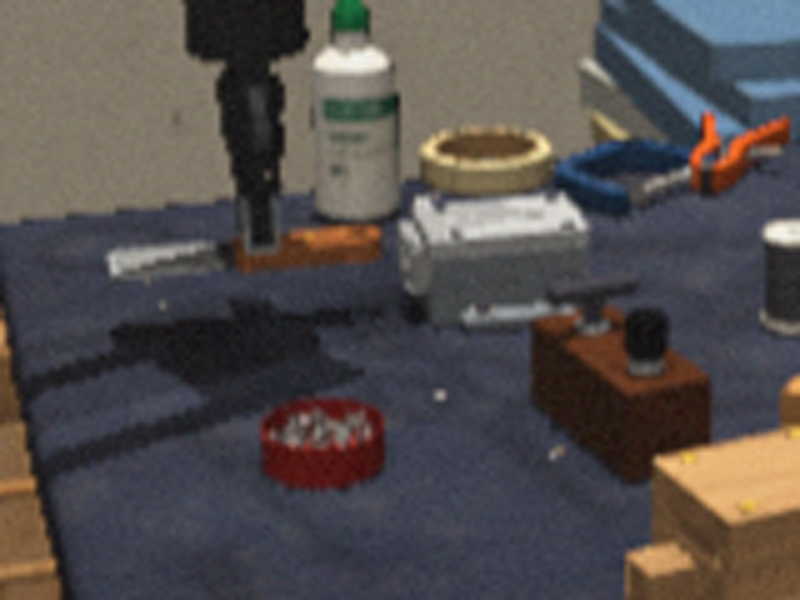

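The scraper is level, butt towards the fixture mouth at crop px (400,255). Lowering and inserting.

Request:
apply_moves(rows=[[0,-0.5,5,0,0,0],[0,-0.5,5,0,0,0],[0,0,2.5,0,0,0],[-6,0,0,0,0,0],[-8,0,0,0,0,0]])

```text
time: 13.9
tool_pos: [477.1, 216.9, 15.7]
tcp_rot: [180.0, 0.0, 176.0]
ft_force: [0.7, 0.3, -1.2]
finger_gap: 26.1
grip_force: 59.3
```

Request:
apply_moves(rows=[[-6,0,0,0,0,0],[-5,0,0,0,0,0],[-5,0,0,0,0,0],[-5,0,0,0,0,0],[-3,0,0,0,0,0]])

```text
time: 14.52
tool_pos: [500.7, 215.2, 15.5]
tcp_rot: [180.0, 0.0, 176.0]
ft_force: [0.1, -0.5, 0.2]
finger_gap: 25.9
grip_force: 59.4
```

Request:
apply_moves(rows=[[-6,0,-0.4,0,0,0],[-8,0,-0.4,0,0,0],[-8,0,0,0,0,0],[-8,0,0,0,0,0],[-7,0,0,0,0,0]])

```text
time: 15.15
tool_pos: [537.8, 212.5, 16.3]
tcp_rot: [180.0, -0.0, 176.0]
ft_force: [-0.6, -0.7, -0.8]
finger_gap: 26.1
grip_force: 59.4
```

Request:
apply_moves(rows=[[0,0,0,0,0,0],[0,0,0,0,0,0],[0,0,0,0,0,0],[0,0,0,0,0,0],[0,0,0,0,0,0]])

```text
time: 15.78
tool_pos: [537.1, 212.6, 16.3]
tcp_rot: [-180.0, -0.0, 176.0]
ft_force: [0.3, -0.4, -0.6]
finger_gap: 26.0
grip_force: 59.4
```

Request:
apply_moves(rows=[[0,0,0,0,0,0],[0,0,0,0,0,0],[0,0,0,0,0,0],[0,0,0,0,0,0],[0,0,0,0,0,0]], fingers=75)

```text
time: 16.4
tool_pos: [537.2, 212.6, 16.3]
tcp_rot: [-180.0, -0.0, 176.0]
ft_force: [0.6, -0.4, -1.0]
finger_gap: 75.1
grip_force: 0.0
```

Request:
apply_moves(rows=[[5,0,0,0,0,0],[13,0,0,0,0,0],[16,0,0,0,0,0],[13,0,0,0,0,0],[4,0,0,0,0,0]])

```text
time: 17.02
tool_pos: [485.2, 216.3, 16.1]
tcp_rot: [-180.0, -0.0, 176.0]
ft_force: [0.2, -0.5, -0.4]
finger_gap: 75.1
grip_force: 0.0
```

```bash
python3 - <<'E'
from h import *
for i in range(4): s,p,d=snap('wrist','w_bl.png')
print(s['tool_pos'],s['tcp_rot'],s['ft_force'],s['finger_gap'])
P=cloud('wrist',d,s)
Rt=Ro.from_euler('xyz',s['tcp_rot'],degrees=True).as_matrix()
Q=(P-s['tool_pos'])@Rt
m=(d>0)&(abs(Q[...,1])<15)&(Q[...,0]>-10)&(Q[...,0]<60)&(P[...,2]>10)
m&=p.min(2)>150
q=Q[m];w=P[m]
for a in range(0,60,8):
    k=(q[:,0]>a)&(q[:,0]<a+8)
    if k.sum()>20: print(a,k.sum(),np.round(np.median(w[k],0),1),round(np.median(q[k,1]),1))
E
```

```text
[486.51614682 216.27264474  16.52220874] [1.79989723e+02 3.37587307e-02 1.76008712e+02] [ 1.72727191  0.48513869 -0.6554225 ] 74.82192914521524
0 1151 [482.6 216.6  30.6] 0.2
8 1220 [474.6 217.2  30.1] 0.2
16 1257 [466.5 217.6  29.6] 0.2
24 1283 [458.5 218.2  29.1] -0.2
32 1410 [450.6 218.8  27.9] 0.2
40 304 [445.6 218.9  27.3] -0.2
```

View pics/w_bl.png

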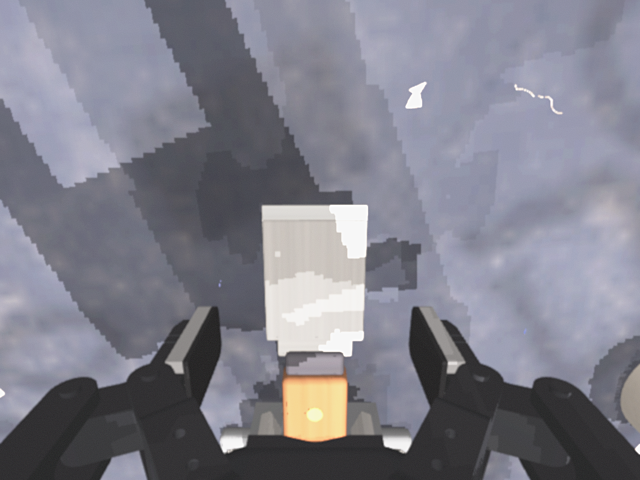

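The blade is between the open fingers, drooping 3.7°, with its edge at row 205. I'll grip it, then level it.

Request:
apply_moves(rows=[[0,0,3,0,0,0],[0,0,2.5,0,0,0],[0,0,0,0,0,0],[0,0,0,0,0,0],[0,0,0,0,0,0]])

```text
time: 17.85
tool_pos: [486.4, 216.2, 10.8]
tcp_rot: [180.0, 0.0, 176.0]
ft_force: [1.0, 0.4, -0.2]
finger_gap: 75.0
grip_force: 0.0
```

Request:
apply_moves(rows=[[0,0,0,0,0,0],[0,0,0,0,0,0],[0,0,0,0,0,0],[0,0,0,0,0,0],[0,0,0,0,0,0]], fingers=30, grip_force=60)

```text
time: 18.48
tool_pos: [486.4, 216.1, 10.8]
tcp_rot: [-180.0, 0.0, 176.0]
ft_force: [-0.2, 0.4, -0.5]
finger_gap: 30.3
grip_force: 0.0
```

Request:
apply_moves(rows=[[0,0,-1.5,0,0.016,0],[0,0,-1.5,0,0.016,0],[0,0,-1.5,0,0.016,0],[0,0,-1.2,0,0.016,0],[0,0,0,0,0,0]])

```text
time: 19.1
tool_pos: [486.9, 216.1, 16.6]
tcp_rot: [180.0, -3.7, 176.0]
ft_force: [0.2, -0.2, -0.4]
finger_gap: 30.2
grip_force: 0.0
```

```bash
cat > bl.py <<'E'
from h import *
for i in range(3): s,p,d=snap('wrist','w_bl2.png')
print(s['tool_pos'],s['tcp_rot'],s['ft_force'],s['wrist_torque'],s['finger_gap'],s['time'])
P=cloud('wrist',d,s)
Rt=Ro.from_euler('xyz',s['tcp_rot'],degrees=True).as_matrix()
Q=(P-s['tool_pos'])@Rt
m=(d>0)&(abs(Q[...,1])<15)&(Q[...,0]>-10)&(Q[...,0]<90)&(P[...,2]>15)&(p.min(2)>110)
q=Q[m];w=P[m]
for a in range(0,90,8):
    k=(q[:,0]>a)&(q[:,0]<a+8)
    if k.sum()>20: print(a,k.sum(),np.round(np.median(w[k],0),1),round(np.median(q[k,1]),1))
e=np.array([.9974,-.0715]);sv=(w[:,:2]-[568.3,210.4])@e;print('edge s (home -83):',np.percentile(sv,0.5))
E
python3 bl.py
```

```text
[486.49997131 216.10175277  16.35645526] [-179.99536633   -3.67413805  175.98603511] [ 0.37652563  0.44474979 -0.88902354] [ 0.03805704 -0.0192817  -0.05425739] 30.180565639433116 19.2
0 1201 [483.5 216.4  30.7] 0.2
8 1245 [475.4 216.9  30.1] 0.2
16 1280 [467.3 217.5  29.6] 0.2
24 1302 [459.3 218.   29.1] -0.2
32 1370 [451.2 218.6  28.1] 0.2
40 420 [446.  218.8  27.3] -0.2
edge s (home -83): -123.59013745985166
```

View pics/w_bl2.png

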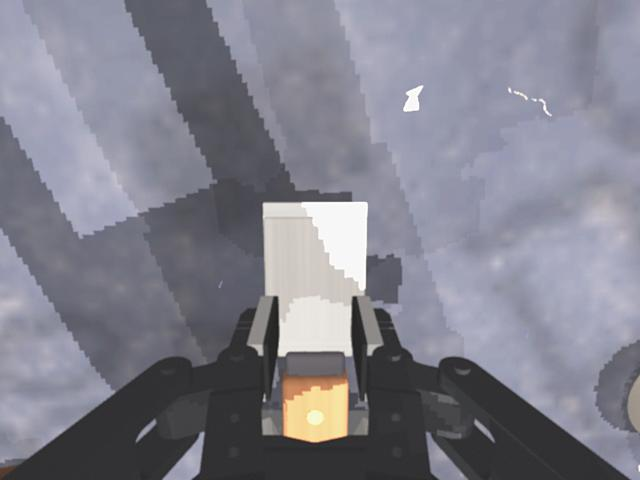

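```bash
python3 - <<'E'
from h import *
s,p,d=snap('wrist')
P=cloud('wrist',d,s)
Rt=Ro.from_euler('xyz',s['tcp_rot'],degrees=True).as_matrix()
Q=(P-s['tool_pos'])@Rt
for v in (285,295,300,310,320,335,350,365,380):
    print(v,[(u,*np.round(Q[v,u],0).astype(int).tolist()) for u in (250,258,266,272,276,280,290)])
E
```

```text
285 [(250, -7, -34, 16), (258, -7, -30, 15), (266, 7, -22, -13), (272, 7, -19, -14), (276, 7, -17, -14), (280, 7, -15, -14), (290, 7, -11, -13)]
295 [(250, -12, -34, 15), (258, -12, -30, 15), (266, 2, -22, -13), (272, 2, -19, -14), (276, 3, -17, -15), (280, 2, -16, -14), (290, 3, -11, -14)]
300 [(250, -15, -34, 15), (258, -16, -30, 16), (266, 9, -19, -32), (272, 9, -17, -31), (276, 9, -15, -32), (280, 0, -16, -14), (290, 0, -11, -15)]
310 [(250, 5, -26, -33), (258, 9, -21, -40), (266, 9, -18, -39), (272, 10, -16, -41), (276, 6, -15, -34), (280, -4, -16, -15), (290, -4, -11, -16)]
320 [(250, 5, -24, -40), (258, 9, -20, -47), (266, 9, -17, -47), (272, 10, -15, -48), (276, 1, -16, -34), (280, -9, -16, -15), (290, -9, -11, -16)]
335 [(250, 9, -22, -57), (258, 10, -19, -57), (266, 9, -16, -57), (272, 4, -15, -48), (276, -4, -15, -36), (280, -16, -16, -17), (290, -16, -11, -17)]
350 [(250, 11, -20, -67), (258, 8, -18, -63), (266, 6, -16, -61), (272, -1, -15, -50), (276, -9, -15, -39), (280, -23, -16, -18), (290, -23, -12, -18)]
365 [(250, 10, -19, -73), (258, 10, -17, -74), (266, 2, -16, -62), (272, -6, -15, -52), (276, -54, -22, 13), (280, -54, -20, 13), (290, -30, -12, -20)]
380 [(250, 10, -18, -80), (258, 10, -16, -80), (266, -4, -16, -62), (272, -10, -15, -54), (276, -64, -22, 12), (280, -64, -20, 12), (290, -35, -11, -24)]
```

```bash
python3 - <<'E'
from h import *
for f,us in (('gd.npz',(170,185,195,200)),('f2.npz',(255,262,268,272,276,280,300))):
    z=np.load(f);s=dict(tool_pos=z['tp'],tcp_rot=z['tr']);P=cloud('wrist',z['d'],s)
    Q=(P-s['tool_pos'])@Ro.from_euler('xyz',s['tcp_rot'],degrees=True).as_matrix()
    for v in range(285,430,12) : print(f,v,[(u,*np.round(Q[v,u],0).astype(int).tolist()) for u in us if z['d'][v,u]>0])
E
```

```text
gd.npz 285 [(170, -126, -180, 268), (185, -127, -162, 269), (195, -127, -149, 270), (200, -126, -143, 269)]
gd.npz 297 [(170, -142, -181, 267), (185, -143, -164, 270), (195, -144, -151, 271), (200, -143, -145, 269)]
gd.npz 309 [(170, -161, -185, 271), (185, -160, -165, 269), (195, -160, -153, 269), (200, -160, -146, 269)]
gd.npz 321 [(170, -361, -319, 580), (185, 10, -45, -49), (195, 8, -43, -45), (200, 5, -43, -40)]
gd.npz 333 [(170, 9, -48, -56), (185, 9, -43, -55), (195, 4, -43, -47), (200, 0, -43, -42)]
gd.npz 345 [(170, 9, -46, -62), (185, 6, -43, -57), (195, 0, -43, -48), (200, -3, -43, -44)]
gd.npz 357 [(170, 9, -44, -69), (185, 2, -43, -58), (195, -4, -43, -49), (200, -8, -43, -44)]
gd.npz 369 [(170, 7, -43, -71), (185, -2, -43, -59), (195, -8, -43, -51), (200, -12, -43, -45)]
gd.npz 381 [(170, 4, -43, -72), (185, -5, -43, -61), (195, -12, -43, -52), (200, -367, -200, 390)]
gd.npz 393 [(170, 0, -43, -73), (185, -10, -43, -62), (195, -369, -201, 363), (200, -370, -193, 363)]
gd.npz 405 [(170, 15, -34, -94), (185, -331, -191, 292), (195, -332, -177, 293), (200, -331, -169, 292)
[... 1577 characters left out ...]
166, -34, 139), (300, -34, -7, -25)]
f2.npz 393 [(255, 15, -15, -90), (262, 15, -13, -91), (268, -5, -15, -67), (272, -10, -15, -61), (276, -11, -13, -60), (280, -177, -34, 136), (300, -40, -7, -26)]
f2.npz 405 [(255, 15, -14, -94), (262, 15, -13, -94), (268, -9, -15, -68), (272, -176, -39, 119), (276, -176, -36, 119), (280, -178, -32, 121), (300, -46, -7, -27)]
f2.npz 417 [(255, 14, -14, -98), (262, 16, -12, -99), (268, -190, -44, 119), (272, -207, -42, 137), (276, -192, -37, 122), (280, -192, -33, 122), (300, -54, -7, -25)]
f2.npz 429 [(255, 15, -13, -102), (262, 14, -12, -101), (268, -221, -47, 137), (272, -211, -41, 127), (276, -223, -39, 138), (280, -222, -35, 137), (300, -60, -7, -26)]
```

The depth shows the real finger ends sit about 27–40 mm short of the nominal TCP, so the fingers closed above the blade. I'll reopen, remove the tilt, go lower and regrip.

Request:
apply_moves(rows=[[0,0,0,0,0,0],[0,0,0,0,-0.032,0],[0,0,0,0,-0.032,0],[0,0,0,0,0,0],[0,0,0,0,0,0]], fingers=75)

```text
time: 19.92
tool_pos: [486.4, 216.3, 16.7]
tcp_rot: [180.0, 0.0, 176.0]
ft_force: [0.2, -0.2, 0.8]
finger_gap: 75.1
grip_force: 0.0
```

Request:
apply_moves(rows=[[0,0,8,0,0,0],[0,0,8,0,0,0],[0,0,7,0,0,0],[0,0,5,0,0,0],[0,0,0,0,0,0]])

```text
time: 20.55
tool_pos: [486.0, 216.0, -12.2]
tcp_rot: [-180.0, -0.1, 176.0]
ft_force: [-1.3, -0.6, -0.8]
finger_gap: 75.3
grip_force: 0.0
```

Request:
apply_moves(rows=[[0,0,0,0,0,0],[0,0,0,0,0,0],[0,0,0,0,0,0],[0,0,0,0,0,0],[0,0,0,0,0,0]], fingers=30, grip_force=60)

```text
time: 21.18
tool_pos: [486.9, 216.3, -11.1]
tcp_rot: [180.0, 0.0, 176.0]
ft_force: [-0.8, 1.0, 3.1]
finger_gap: 42.0
grip_force: 60.4
```

```bash
python3 bl.py
```

```text
[486.86169659 216.28296066 -11.19887041] [1.79984746e+02 3.94730506e-02 1.75997221e+02] [-0.04986276 -0.07620525  3.26590351] [ 0.06078013 -0.00527202 -0.07900696] 42.28214303859177 21.275
0 1585 [482.8 216.7  30. ] 0.1
8 1670 [474.8 217.   29.5] -0.2
16 1734 [466.8 217.7  28.9] 0.1
24 1817 [458.9 218.1  28.4] -0.2
32 1959 [450.9 218.8  27.3] 0.1
40 533 [445.8 218.9  26.5] -0.2
edge s (home -83): -123.58742523262323
```

Request:
apply_moves(rows=[[0,0,-1.5,0,0.016,0],[0,0,-1.5,0,0.016,0],[0,0,-1.5,0,0.016,0],[0,0,-1,0,0.016,0],[0,0,0,0,0,0]])

```text
time: 21.95
tool_pos: [486.9, 216.0, -6.0]
tcp_rot: [-180.0, -3.7, 176.0]
ft_force: [-1.3, 0.8, 0.5]
finger_gap: 42.0
grip_force: 60.6
```

```bash
python3 bl.py
```

```text
[486.89846583 216.02891855  -6.07624091] [-179.99505854   -3.64470451  175.98369823] [ 1.01328852 -0.16833199  1.25862925] [-0.04209622 -0.20986297  0.02928323] 41.788214661252816 22.05
0 1595 [485.5 216.1  35.4] 0.1
8 1668 [477.5 216.7  35.3] 0.1
16 1738 [469.5 217.2  35.3] 0.1
24 1797 [461.5 217.7  35.2] -0.2
32 1971 [453.5 218.4  34.6] 0.1
40 520 [448.4 218.9  34.1] 0.1
edge s (home -83): -121.00960986980324
```

Request:
apply_moves(rows=[[-4,0,-0.7,0,0,0],[-6,0,-0.8,0,0,0],[-7,0,-0.4,0,0,0],[-7,0,-0.4,0,0,0],[-6,0,-0.4,0,0,0]])

```text
time: 22.72
tool_pos: [517.2, 214.0, -5.3]
tcp_rot: [-180.0, -3.7, 176.0]
ft_force: [-0.6, 0.6, -0.3]
finger_gap: 41.6
grip_force: 60.7
```

Request:
apply_moves(rows=[[-3,0,-0.2,0,0,0],[-2,0,-0.1,0,0,0],[-2,0,-0.1,0,0,0],[-1,0,-0.1,0,0,0],[0,0,0,0,0,0]])

```text
time: 23.35
tool_pos: [524.8, 213.5, -5.2]
tcp_rot: [180.0, -3.7, 176.0]
ft_force: [0.1, -0.6, -0.9]
finger_gap: 41.5
grip_force: 60.7
```

```bash
python3 bl.py
```

```text
[524.73508137 213.51771553  -5.1703546 ] [179.99713177  -3.65270615 175.99850666] [ 0.53139385 -0.27411679 -0.16901475] [-0.02353939 -0.11229509 -0.01018268] 42.36245446978662 23.45
0 1599 [523.3 213.7  36.3] 0.1
8 1655 [515.3 214.1  36.4] 0.1
16 1733 [507.4 214.8  36.4] 0.1
24 1813 [499.3 215.3  36.4] 0.1
32 1959 [491.3 215.8  35.9] 0.1
40 548 [486.2 216.   35.4] -0.2
edge s (home -83): -83.15186344736487
```

Request:
apply_moves(rows=[[-1,0,0,0,0,0],[-1,0,-0.1,0,0,0],[-0.5,0,0,0,0,0],[-0.5,0,0,0,0,0],[0,0,0,0,0,0]])

```text
time: 24.12
tool_pos: [526.4, 213.4, -5.6]
tcp_rot: [-180.0, -3.8, 176.0]
ft_force: [-7.4, -0.1, 3.9]
finger_gap: 41.9
grip_force: 61.0
```

Request:
apply_moves(rows=[[-0.5,0,0,0,0,0],[-0.5,0,0,0,0,0],[-0.5,0,0,0,0,0],[-0.5,0,0,0,0,0],[0,0,0,0,0,0]])

```text
time: 24.75
tool_pos: [526.3, 213.4, -5.7]
tcp_rot: [-179.9, -4.0, 176.0]
ft_force: [-17.0, 0.5, 11.0]
finger_gap: 42.4
grip_force: 61.6
```

The butt is against the stop: the tool stalled at 17 N, where the estimate put it. Releasing and retracting.

Request:
apply_moves(rows=[[1.5,0,0,0,0,0],[0,0,0,0,0,0],[0,0,0,0,0,0],[0,0,0,0,0,0],[0,0,0,0,0,0]], fingers=75)

```text
time: 25.38
tool_pos: [528.3, 213.2, -5.3]
tcp_rot: [180.0, -3.7, 176.0]
ft_force: [-0.2, -1.3, -0.5]
finger_gap: 75.0
grip_force: 0.0
```

Request:
apply_moves(rows=[[0,0,-10,0,0,0],[0,0,-25,0,0,0],[0,0,-40,0,0,0],[0,0,-45,0,-0.032,0],[0,0,-40,0,-0.032,0]])

```text
time: 26.0
tool_pos: [537.7, 212.6, 157.0]
tcp_rot: [180.0, 0.1, 176.0]
ft_force: [-0.1, 0.2, -0.2]
finger_gap: 75.0
grip_force: 0.0
```

```bash
python3 - <<'E'
from h import *
for i in range(5): s,p,d=snap('wrist','w_home.png')
print(s['tool_pos'],s['tcp_rot'],s['time'])
for n in ['scraper_blade','fixture']:
    print(n,[(np.round(q['xyz'],1).tolist(),round(q['confidence'],2)) for q in models.place_of(n,'wrist')[:2]])
P=cloud('wrist',d,s);e=np.array([.9974,-.0715]);n=np.array([.0715,.9974])
S=(P[...,:2]-[568.3,210.4])@e;T=(P[...,:2]-[568.3,210.4])@n
m=(d>0)&(P[...,2]>28)&(P[...,2]<42)&(abs(T)<30)&(S<-20)&(S>-110)
w=P[m];print(len(w),'edge s',np.percentile(S[m],[.5,50]),'T',np.percentile(T[m],[1,50,99]),'z',np.median(w[:,2]))
c=plan([*s['tool_pos'],s['tcp_rot'][2]],[631.8,-49.8,140,176],10)
E
```

```text
[537.87593604 212.94165523 156.24326504] [1.79934996e+02 1.64645890e-01 1.76004857e+02] 26.2
scraper_blade [([517.1, 209.7, 34.7], 0.74)]
fixture [([570.1, 211.0, -1.7], 0.76)]
4687 edge s [-81.2685156  -52.46526613] T [-22.04648596  -0.39242667  20.95438157] z 36.06422367747933
[[-11.2, -25.6, 1.6, 0, 0, 0.0], [-11.2, -25.5, 1.6, 0, 0, 0.0], [-11.2, -25.6, 1.7, 0, 0, 0.0], [-11.2, -25.5, 1.6, 0, 0, 0.0], [-11.2, -25.6, 1.6, 0, 0, 0.0]]
[[-11.2, -25.5, 1.6, 0, 0, 0.0001], [-11.2, -25.6, 1.7, 0, 0, -0.0], [-11.2, -25.5, 1.6, 0, 0, -0.0], [-11.2, -25.6, 1.6, 0, 0, -0.0], [-11.2, -25.6, 1.6, 0, 0, -0.0]]
end [631.79, -49.84, 140.04, 176.0]
```

Request:
apply_moves(rows=[[-11.2,-25.6,3,0,0,0.0],[-11.2,-25.5,4,0,0,0.0],[-11.2,-25.6,5,0,0,0.0],[-11.2,-25.5,5,0,0,0.0],[-11.2,-25.6,5,0,0,0.0]], fingers=50)

```text
time: 26.98
tool_pos: [583.2, 80.2, 130.3]
tcp_rot: [-180.0, -0.2, 176.0]
ft_force: [1.3, 0.9, -0.8]
finger_gap: 50.1
grip_force: 0.0
```

Request:
apply_moves(rows=[[-11.2,-25.5,5,0,0,0],[-11.2,-25.6,5,0,0,0],[-11.2,-25.5,5,0,0,0],[-11.2,-25.6,5,0,0,0],[-11.2,-25.6,4,0,0,0]])

```text
time: 27.6
tool_pos: [630.0, -51.0, 106.0]
tcp_rot: [180.0, -0.2, 176.0]
ft_force: [0.1, -0.0, -0.0]
finger_gap: 49.7
grip_force: 0.0
```

```bash
python3 - <<'E'
from h import *
for i in range(6): s,p,d=snap('wrist','w_pin.png')
print(s['tool_pos'],s['tcp_rot'],s['time'])
P=cloud('wrist',d,s)
for n in ['knob_pin_head']:
    print(n,[(np.round(q['xyz'],1).tolist(),round(q['confidence'],2)) for q in models.place_of(n,'wrist')[:2]])
m=(d>0)&(abs(P[...,2]-85)<2.5)&(abs(P[...,0]-631)<30)&(abs(P[...,1]+50)<30)
q=P[m];print(len(q),q.mean(0),cv2.minEnclosingCircle(q[:,:2].astype(np.float32)))
m=(d>0)&(abs(P[...,2]-52)<3)&(abs(P[...,0]-631)<50)&(abs(P[...,1]+17)<90)
q=P[m];print(len(q),cv2.minAreaRect(q[:,:2].astype(np.float32)))
plan([*s['tool_pos'],s['tcp_rot'][2]],[631.8,-49.8,32,176],5)
E
```

```text
[630.10046176 -49.68469853 107.10396925] [ 1.79964521e+02 -1.33893588e-01  1.75977457e+02] 27.85
knob_pin_head [([631.0, -46.6, 70.4], 0.58), ([594.6, -216.7, -1.0], 0.28)]
1234 [631.53484415 -49.79246416  84.7052043 ] ((632.0925903320312, -49.917152404785156), 11.22909164428711)
12798 ((627.6339111328125, -17.22515869140625), (53.004676818847656, 124.69329071044922), 8.647754669189453)
[[-0.3, 0.0, 15.0, 0, 0, -0.0001], [-0.4, 0.0, 15.0, 0, 0, -0.0001], [-0.3, 0.0, 15.1, 0, 0, -0.0], [-0.4, 0.0, 15.0, 0, 0, -0.0001], [-0.3, 0.0, 15.0, 0, 0, -0.0001]]
end [631.8, -49.8, 32.0, 176.0]
```

View pics/w_pin.png

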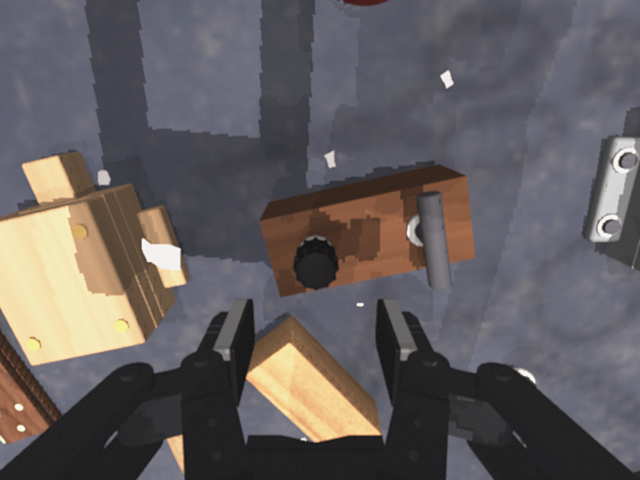

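The knob is at px (317,263), centred between the fingers, and the T-bar at (430,240) is clear of them. Descending to grip.

Request:
apply_moves(rows=[[-0.5,0,15,0,0,0],[-0.5,0,20,0,0,0],[-0.5,0,20,0,0,0],[-0.2,0,14,0,0,0],[0,0,6,0,0,0]])

```text
time: 28.58
tool_pos: [631.6, -50.2, 31.4]
tcp_rot: [180.0, -0.1, 176.0]
ft_force: [0.4, -0.3, 0.8]
finger_gap: 49.8
grip_force: 0.0
```

Request:
apply_moves(rows=[[0,0,0,0,0,0],[0,0,0,0,0,0],[0,0,0,0,0,0],[0,0,0,0,0,0],[0,0,0,0,0,0]], fingers=12, grip_force=70)

```text
time: 29.2
tool_pos: [633.2, -50.4, 34.1]
tcp_rot: [-180.0, 0.1, 176.0]
ft_force: [0.1, -0.4, 2.7]
finger_gap: 21.2
grip_force: 68.5
```

Gripped. Lifting the pin out of the block.

Request:
apply_moves(rows=[[0,0,-6,0,0,0],[0,0,-14,0,0,0],[0,0,-20,0,0,0],[0,0,-20,0,0,0],[0,0,-20,0,0,0]])

```text
time: 29.82
tool_pos: [633.1, -50.4, 115.7]
tcp_rot: [-180.0, 0.1, 176.0]
ft_force: [-0.1, -0.7, -0.7]
finger_gap: 21.1
grip_force: 68.4
```

Request:
apply_moves(rows=[[0,0,-15,0,0,0],[0,0,-10,0,0,0],[0,0,0,0,0,0],[0,0,0,0,0,0],[0,0,0,0,0,0]])

```text
time: 30.45
tool_pos: [632.0, -50.2, 137.2]
tcp_rot: [180.0, -0.1, 176.0]
ft_force: [0.6, 0.2, -1.3]
finger_gap: 21.0
grip_force: 68.4
```

```bash
python3 - <<'E'
from h import *
for i in range(3): s,p,d=snap('wrist')
print(s['tool_pos'],s['tcp_rot'],s['finger_gap'],s['grip_force'],s['ft_force'],s['time'])
P=cloud('wrist',d,s);Q=(P-s['tool_pos'])@Ro.from_euler('xyz',s['tcp_rot'],degrees=True).as_matrix()
m=(d>0)&(abs(Q[...,1])<9)&(abs(Q[...,0])<16)&(Q[...,2]>-60)&(Q[...,2]<50)
q=Q[m];print(len(q))
for a in range(-60,40,6):
    k=(q[:,2]>=a)&(q[:,2]<a+6)
    if k.sum()>5: print(a,k.sum(),np.round(np.median(q[k],0),1),np.round(np.ptp(q[k,1]),1), np.round(q[k,0].max(),1))
for n in ['knob_pin_head','knob_pin_tip']:
    print(n,[(np.round(r['xyz'],1).tolist(),round(r['confidence'],2)) for r in models.place_of(n,'wrist')[:2]])
plan([*s['tool_pos'],s['tcp_rot'][2]],[642.8,205.0,s['tool_pos'][2],176],10)
snap('side')
for n in ['knob_pin_head','knob_pin_tip']:
    print(n,[(np.round(r['xyz'],1).tolist(),round(r['confidence'],2)) for r in models.place_of(n,'side')[:2]])
E
```

```text
[632.18541336 -50.24604003 137.5191965 ] [ 1.79994976e+02 -7.72552925e-02  1.75992538e+02] 20.689631775444873 68.42755794525146 [ 1.04495496 -0.22209707 -0.8930837 ] 30.55
4427
-54 2510 [  2.4  -0.3 -50.6] 18.0 13.5
-48 487 [ 11.2   0.1 -45.6] 17.9 13.9
-42 356 [ 11.3   0.3 -39. ] 17.9 13.6
-36 318 [ 11.3  -0.2 -33. ] 17.8 13.7
-30 97 [ 11.1   0.2 -28.9] 17.9 13.2
-24 253 [  9.6   0.2 -21. ] 17.7 11.6
-12 9 [ 5.7 -0.2 -6.7] 4.6 6.1
-6 97 [ 5.1 -0.7 -2.8] 9.0 6.0
0 98 [ 5.  -0.2  2.8] 9.3 6.0
6 93 [ 5.  -0.7  9.1] 9.5 6.0
12 87 [ 4.8 -0.7 15.3] 9.8 6.3
18 19 [ 4.5  0.3 19.2] 8.8 5.5
knob_pin_head [([628.3, -44.0, 172.8], 0.73)]
knob_pin_tip [([627.7, -50.5, 111.0], 0.59), ([791.9, 110.4, -0.1], 0.38)]
[[0.7, 25.5, -0.0, 0, 0, -0.0], [0.7, 25.6, -0.0, 0, 0, -0.0], [0.8, 25.5, -0.0, 0, 0, -0.0], [0.7, 25.5, -0.0, 0, 0, -0.0001], [0.7, 25.6, -0.0, 0, 0, 0.0]]
[[0.7, 25.5, -0.0, 0, 0, 0.0], [0.8, 25.6, -0.0, 0, 0, 0.0], [0.7, 25.5, -0.0, 0, 0, -0.0], [0.7, 25.5, -0.0, 0, 0, -0.0], [0.7, 25.6, -0.0, 0, 0, -0.0]]
end [642.84, 205.03, 137.52, 176.0]
knob_pin_head [([633.4, -51.9, 175.1], 0.43)]
knob_pin_tip []
```

Request:
apply_moves(rows=[[0.7,35,0,0,0,0],[0.7,45,0,0,0,0],[0.7,45,0,0,0,0],[0.7,45,0,0,0,0],[0.7,38,0,0,0,0]])

```text
time: 31.48
tool_pos: [643.6, 159.2, 138.5]
tcp_rot: [180.0, 0.0, 176.0]
ft_force: [0.8, -0.5, -0.6]
finger_gap: 21.2
grip_force: 68.5
```

```bash
cat > hole.py <<'E'
from h import *
for i in range(8): s,p,d=snap('wrist')
print(s['tool_pos'],s['tcp_rot'],s['time'])
K,T=campose('wrist',s);P=cloud('wrist',d,s)
m=(d>0)&(abs(P[...,2]-57)<2.5)&(abs(P[...,0]-618)<75)&(abs(P[...,1]-207)<60)
m=cv2.morphologyEx(m.astype(np.uint8),cv2.MORPH_OPEN,np.ones((5,5)))>0
q=P[m];r=cv2.minAreaRect(q[:,:2].astype(np.float32));print(len(q),r)
# dark blob near the expected hole
h0=np.array([643,205.2,57.]);c=T[:3,:3].T@(h0-T[:3,3]);u0,v0=(K@c/c[2])[:2].round().astype(int);print('exp px',u0,v0)
g=cv2.cvtColor(p,cv2.COLOR_RGB2GRAY)[v0-22:v0+23,u0-22:u0+23]
print(g[::3,::3])
for thr in (70,100,130):
    n,l,st,ce=cv2.connectedComponentsWithStats((g<thr).astype(np.uint8))
    for i in range(1,n):
        if 40<st[i,4]<900:
            uv=ce[i]+[u0-22,v0-22];ray=T[:3,:3]@np.linalg.inv(K)@[*uv,1];w=T[:3,3]+ray*(57-T[2,3])/ray[2];print(thr,st[i,2:5],uv.round(1),w.round(1))
E
python3 hole.py
```

```text
[643.79091428 156.22153395 138.3521734 ] [-1.79978155e+02 -3.51674154e-04  1.75926561e+02] 31.825
16548 ((620.8855590820312, 206.91595458984375), (70.45077514648438, 103.82189178466797), 85.87625122070312)
exp px 388 228
[[243 243 243 243 243 243 243 243 243 243 243 243 243 243 244]
 [245 243 243 243 243 243 243 243 243 243 243 243 243 243 243]
 [245 243 243 243 243 243 243 243 243 243 243 243 243 243 243]
 [244 243 243 243 243 243 243 243 243 243 243 243 243 243 243]
 [244 243 243 243 243 244 244 236 235 243 244 243 243 243 243]
 [244 243 243 243 244 232 110  96  65 152 229 244 243 243 243]
 [240 243 243 243 240 107 109  94  67  67 183 243 243 243 243]
 [239 243 243 244 223  99  84  73  66  84 143 238 243 243 243]
 [244 243 243 244 223  75  72  74  91  92 177 241 243 243 243]
 [243 243 243 243 235 154  98 102  96 129 193 244 243 243 243]
 [243 243 243 243 243 228 185 173 184 209 243 243 243 243 243]
 [243 243 243 243 243 244 242 237 240 244 243 243 243 243 242]
 [243 243 243 243 243 243 243 243 243 243 243 243 243 243 242]
 [243 243 243 243 243 243 243 243 243 243 243 243 243 243 242]
 [243 243 243 243 243 243 243 243 243 243 243 243 243 243 242]]
100 [ 16  14 150] [388.  227.5] [642.7 205.4  57. ]
130 [ 16  16 202] [387.6 227.6] [642.8 205.1  57. ]
```

Request:
apply_moves(rows=[[0.9,10,0,0,0,0],[1.0,14,0,0,0,0],[1.1,14,0,0,0,0],[0.7,8,0,0,0,0],[0.3,3,0,0,0,0]])

```text
time: 32.5
tool_pos: [642.9, 207.6, 138.3]
tcp_rot: [-180.0, -0.0, 176.1]
ft_force: [-0.5, 0.2, -0.3]
finger_gap: 20.7
grip_force: 68.6
```

Request:
apply_moves(rows=[[0,0,12,0,0,0],[0,0,12,0,0,0],[0,0,10,0,0,0],[0,0,6,0,0,0],[0,0,2,0,0,0]])

```text
time: 33.12
tool_pos: [642.8, 206.4, 95.6]
tcp_rot: [-180.0, -0.0, 176.0]
ft_force: [0.3, -0.1, -1.3]
finger_gap: 21.2
grip_force: 68.6
```

```bash
python3 - <<'E'
from h import *
L=[]
for i in range(14):
    s,p,d=snap('wrist'); L.append([*s['tool_pos'],s['tcp_rot'][2]])
L=np.round(L,1);print(L[::3].tolist(),np.mean(L[6:],0),s['time'])
P=cloud('wrist',d,s);Q=(P-s['tool_pos'])@Ro.from_euler('xyz',s['tcp_rot'],degrees=True).as_matrix()
m=(d>0)&(abs(Q[...,1])<8)&(abs(Q[...,0])<8)&(Q[...,2]>-8)&(Q[...,2]<25)
q=Q[m];K=[q[(q[:,2]>a)&(q[:,2]<a+8)] for a in (-8,0,8)]
print([np.round([k[:,0].max(),k[:,1].min(),k[:,1].max()],1).tolist() for k in K if len(k)])
m=(d>0)&(abs(P[...,2]-57)<2.5)&(abs(P[...,0]-618)<75)&(abs(P[...,1]-207)<60)
m=cv2.morphologyEx(m.astype(np.uint8),cv2.MORPH_OPEN,np.ones((5,5)))>0
w=P[m];print(len(w),cv2.minAreaRect(w[:,:2].astype(np.float32)))
E
```

```text
[[642.8, 206.4, 95.6, 176.0], [643.3, 206.6, 96.7, 176.0], [643.5, 206.7, 97.0, 176.0], [643.3, 206.7, 96.7, 176.0], [643.2, 206.6, 96.5, 176.0]] [643.3    206.6625  96.6875 176.    ] 33.775
[[6.3, -4.9, 4.0], [6.0, -5.1, 4.2], [5.8, -5.3, 4.4]]
21195 ((621.1177368164062, 206.65750122070312), (70.2489242553711, 104.50394439697266), 85.86544036865234)
```

Request:
apply_moves(rows=[[-0.2,-1.1,4,0,0,0],[0,0,4,0,0,0],[0,0,4,0,0,0],[0,0,4,0,0,0],[0,0,3,0,0,0]])

```text
time: 34.45
tool_pos: [643.1, 205.5, 76.9]
tcp_rot: [-180.0, -0.0, 176.0]
ft_force: [0.1, -0.0, -0.8]
finger_gap: 21.0
grip_force: 68.6
```

Request:
apply_moves(rows=[[0,0,2,0,0,0],[0,0,2,0,0,0],[0,0,2,0,0,0],[0,0,2,0,0,0],[0,0,2,0,0,0]])

```text
time: 35.08
tool_pos: [643.3, 205.5, 67.3]
tcp_rot: [180.0, 0.0, 176.0]
ft_force: [-0.7, 0.6, -0.7]
finger_gap: 21.2
grip_force: 68.6
```

Request:
apply_moves(rows=[[0,0,3,0,0,0],[0,0,3,0,0,0],[0,0,3,0,0,0],[0,0,3,0,0,0],[0,0,3,0,0,0]])

```text
time: 35.7
tool_pos: [643.2, 205.5, 52.2]
tcp_rot: [-180.0, 0.0, 176.0]
ft_force: [0.1, -0.4, -0.7]
finger_gap: 21.2
grip_force: 68.6
```

Request:
apply_moves(rows=[[0,0,3,0,0,0],[0,0,3,0,0,0],[0,0,2.5,0,0,0],[0,0,2,0,0,0],[0,0,0,0,0,0]])

```text
time: 36.33
tool_pos: [643.2, 205.4, 41.7]
tcp_rot: [-180.0, -0.0, 176.0]
ft_force: [-0.3, 0.3, -1.2]
finger_gap: 21.0
grip_force: 68.6
```

Request:
apply_moves(rows=[[0,0,1,0,0,0],[0,0,1,0,0,0],[0,0,1,0,0,0],[0,0,0.5,0,0,0],[0,0,0,0,0,0]])

```text
time: 36.95
tool_pos: [643.3, 205.5, 39.1]
tcp_rot: [180.0, 0.0, 176.0]
ft_force: [-2.9, -0.9, 5.5]
finger_gap: 21.0
grip_force: 68.9
```

Request:
apply_moves(rows=[[0,0,0.5,0,0,0],[0,0,0.5,0,0,0],[0,0,0.5,0,0,0],[0,0,0.5,0,0,0],[0,0,0,0,0,0]])

```text
time: 37.58
tool_pos: [643.5, 205.5, 39.0]
tcp_rot: [180.0, 0.0, 176.0]
ft_force: [-9.8, -4.0, 17.0]
finger_gap: 20.9
grip_force: 70.0
```

The collar is seated: z stalled at the predicted 39 with 17 N. Release and retreat.

Request:
apply_moves(rows=[[0,0,-1.5,0,0,0],[0,0,0,0,0,0],[0,0,0,0,0,0],[0,0,0,0,0,0],[0,0,0,0,0,0]], fingers=60)

```text
time: 38.2
tool_pos: [643.1, 205.4, 37.6]
tcp_rot: [-180.0, -0.0, 176.0]
ft_force: [1.7, 0.4, 0.2]
finger_gap: 59.9
grip_force: 0.0
```

Request:
apply_moves(rows=[[0,0,-10,0,0,0],[0,0,-25,0,0,0],[0,0,-40,0,0,0],[0,0,-40,0,0,0],[0,0,-30,0,0,0]])

```text
time: 38.83
tool_pos: [644.0, 205.7, 186.3]
tcp_rot: [179.9, 0.2, 176.0]
ft_force: [-0.6, 0.7, 0.3]
finger_gap: 60.3
grip_force: 0.0
```

```bash
python3 - <<'E'
from h import *
for i in range(6): s,p,d=snap('wrist')
print(s['tool_pos'],s['tcp_rot'],s['time'])
P=cloud('wrist',d,s)
m=(d>0)&(abs(P[...,0]-643)<8)&(abs(P[...,1]-205)<8)&(P[...,2]>62)
print('knob top z (home 90):',m.sum(),np.percentile(P[m][:,2],[50,90]),P[m][:,:2].mean(0))
e=np.array([.9974,-.0715]);S=(P[...,:2]-[568.3,210.4])@e;T=(P[...,:2]-[568.3,210.4])@np.array([.0715,.9974])
m=(d>0)&(P[...,2]>28)&(P[...,2]<42)&(abs(T)<18)&(S<-20)&(S>-110)
print('blade',m.sum(),np.percentile(S[m],[.5]),np.median(P[m][:,2]))
for c in ('scene','side'):
  snap(c)
  for n in ['knob_pin_head','tbar_pin_head','scraper_blade','tack_tin','grey_spool','oak_block','glue_bottle','webbing_roll']:
    print(c,n,[(np.round(r['xyz']).tolist(),round(r['confidence'],2)) for r in models.place_of(n,c)[:1]])
E
```

```text
[642.96858161 205.41379719 182.3788809 ] [-1.79991017e+02 -2.82515455e-02  1.75993401e+02] 39.075
knob top z (home 90): 783 [ 90.68296861 281.82081663] [640.04936802 206.24668056]
blade 4354 [-79.2811064] 36.06446460096831
scene knob_pin_head [([639.0, 205.0, 76.0], 0.52)]
scene tbar_pin_head [([621.0, 14.0, 75.0], 0.39)]
scene scraper_blade [([520.0, 208.0, 33.0], 0.56)]
scene tack_tin [([451.0, -7.0, -1.0], 0.81)]
scene grey_spool [([786.0, 106.0, -0.0], 0.73)]
scene oak_block [([758.0, -57.0, 0.0], 0.87)]
scene glue_bottle [([568.0, 418.0, 1.0], 0.74)]
scene webbing_roll [([484.0, -413.0, 1.0], 0.78)]
side knob_pin_head [([645.0, 203.0, 77.0], 0.63)]
side tbar_pin_head [([622.0, 14.0, 78.0], 0.68)]
side scraper_blade [([519.0, 212.0, 34.0], 0.53)]
side tack_tin [([451.0, -4.0, 0.0], 0.8)]
side grey_spool [([787.0, 105.0, -1.0], 0.67)]
side oak_block [([766.0, -59.0, 1.0], 0.87)]
side glue_bottle [([575.0, 414.0, -2.0], 0.73)]
side webbing_roll [([483.0, -414.0, -4.0], 0.55)]
```

```bash
python3 -c "
from bench import job; print(job.hand_in())"
```

```text
the job is handed in; nothing more can be done
None
```

I've mounted the scraper in the fixture, handle fully home and blade out of the mouth, and locked it with the round-knobbed pin pushed right down. The T-bar pin and loose items showed no movement beyond detector error. The job is handed in, at about 40 s; no verdict came back.

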